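# Wind a conduit coupling under the marking head

### The job

Lay the conduit coupling lengthwise in the nest of the marking slide while the slide is still at its loading end. Then wind the black handwheel so that the coupling goes under the blue marking head and the slide's red pointer lines up with the green flag on the scale, with the coupling still lying properly in its nest. Move the slide only by the handwheel, keep off the slide and the coupling once they are on their way, and leave the other fittings where they are.

Things in the scene. Friction and masses are not known exactly. Their poses are not given: they have to be found in the camera images.
- fixture: Marking fixture bolted to the bench; place and yaw (up to 0.2 rad) differ each time. Origin on the bench under its middle; x points away from the robot, y to the robot's left. The slide runs along y on a bed 70 mm wide, centre line x = +55 mm, y = -180 to +180 mm. The handwheel stands on the robot's side at x = -85, y = 0 on a grey gearbox.
- head (a point): Middle of the underside of the blue marking head, 105 mm above the bench, over the bed's centre line at fixture y = -15 mm. The head spans fixture x = 32 to 158, y = -40 to +10 mm, top 160 mm above the bench, on a grey column on the far side. A coupling lying in the nest (top 93 mm) passes beneath it with about 10 mm to spare.
- slide: Aluminium slide plate, 84 (its x) by 124 (its y) by 13 mm thick, axes parallel to the fixture's. Origin: centre of its top, 55 mm above the bench, at fixture x = 55 mm and y = 110 mm less 24 mm per rad of wheel. It carries the nest and the red pointer.
- nest (a point): Centre of the nest floor = origin of the slide. Dark rail blocks 12 mm high at slide |x| 21 to 29, |y| 32 to 52 mm, and end stops 10 mm high, 30 mm wide, at |y| 54 to 61 mm bound the nest; for |y| below 32 mm its sides are open for fingers. A coupling rightly laid has its length along y, its axis 19 mm above this floor.
- pointer (a point): Tip of the red pointer on the slide, at slide x = +66, y = +50, z = -4 mm, beside the scale rail on the far side of the bed (away from the robot).
- flag: Green flag, 14 mm wide, clamped on the scale rail at fixture x = 113 mm; fixed, but its place along the scale differs each time: the slide must travel about 65 to 120 mm. Origin 42 mm above the bench, in the middle of its width, where a thin green line points at the slide; axes parallel to the fixture's. Pointer and flag line up when at the same fixture y.
- wheel (a joint): Turn of the handwheel, rad, growing clockwise seen from above; 0 to 0.8 at the start, stops at 0 and 5.6. Drives the slide through a rack: 24 mm per rad clockwise, towards the fixture's -y (the robot's right), from the loading end (wheel below 1.25) to the head. Stays where it is left; needs about 0.27 N m, some 5 N at the rim.
- wheel_top (a point): On the upright axis of the handwheel, level with its rim's top, 120 mm above the bench. A black dished wheel, no spokes or crank handle: upright rim, outer radius 62, inner 50 mm (12 thick), 36 mm deep inside down to a closed web; hub cap of radius 12 mm, 12 mm above the web. White line on the rim. Can be pinched across the rim from above, one finger inside the dish.
- coupling: Loose conduit coupling, the workpiece, about 0.22 kg: round barrel, 28 mm diameter, with a steel hexagon nut at each end, 38 mm across flats (44 over corners), 22 mm long; 100 mm long over all, 56 mm of bare barrel between the nuts. Lies on flats of its nuts. Origin on its axis at mid-length, 19 mm above what it lies on; its y is its length.
- elbow: Loose 90 degree elbow fitting on the bench, a bystander: arms about 50 mm, 36 mm high; origin on the bench under the root of its bend.
- locknut: Loose steel locknut ring lying flat, a bystander: 64 mm outer diameter, 9 mm high; origin at the centre of its underside.
- nipple: Loose dark threaded nipple standing on end, a bystander: 35 mm diameter, 50 mm high; origin at the centre of its underside.
- redbin: Red open bin of fittings, fixed, a bystander: 120 by 190 by 65 mm high; origin at the centre of its underside, long side along its y.
Not all that is in view belongs to the job. What is shaped like the coupling but pink, purple or yellow is not meant.

How it is judged:
By the outcome, as a careful person would: the job done as asked, in the order asked, and still so for the second after the job is handed in, with the robot touching nothing.
It also fails if it takes over 72 s, if anything falls off the work surface, if the arm or the gripper's body presses on something with over 40 N, if the wrist force passes 120 N, or if a joint passes its speed limit or range.

### The arm

A 7-joint arm with a two-finger parallel gripper is mounted at the origin on the work surface. World frame = base frame: x ahead of the robot, y to its left, z up, the work surface at z = 0. Lengths are in m, angles in rad, forces in N, time in s.
With the tool pointing down it reaches from about 0.425 to 0.95 m from the base axis. Payload 4.7 kg.
Tool frame: the origin (TCP) lies on the centre line of the jaws, within the pads' length; the fingertips stand robot.nose_length ahead of it and the grasp point (between the pads) lies 8 mm behind it (robot.nose_length is the distance from the TCP to the fingertips, in m); z points along the fingers, x is the direction in which the jaws open and shut, and the axes are right-handed (so a half turn about z gives the same grasp; the last joint's range is limited). The gripper opens to 85 mm and grips with 20 to 120 N. Pads are 22 mm wide; open, the fingers measure 114 mm over their backs; the gripper's body (76 mm by 85 mm) begins 54 mm behind the grasp point. The pads swing forward as they close: fully open they stand 13 mm farther back than shut.
Start: joints at [1.155, 0.469, -0.049, 1.532, 0.024, 1.141, -0.082], TCP at [0.255, -0.625, 0.242] pointing down, gripper open.
Joint ranges: [-2.59, 2.59], [-0.33, 1.99], [-1.39, 1.29], [0.1, 2.45], [-1.04, 4.18], [0.21, 1.99], [-2.66, 2.66]. Speed limits (rad/s): [2.57, 2.57, 3.14, 3.14, 3.14, 3.14, 3.14].

### API

Orientations are given as [roll, pitch, yaw] about the fixed x, y, z axes, in that order (R = Rz(yaw) Ry(pitch) Rx(roll)).
In Python, from plant import robot gives the robot as it stands. Calls block until the motion is done:
- robot.goto(position, orientation): joint-space move of the TCP to a pose.
- robot.move_straight(position, vel=0.15, attitude=None, contact_N=None): straight line of the TCP; attitude=None keeps the orientation; vel is the mean speed in m/s. With contact_N (N) it stops when the force on the tool has changed by that much, and returns True; else False.
- robot.move_joints(angles): joint-space move.
- robot.grip(opening, strength=None): opening from 0.0 (shut) to 1.0 (fully open); strength is the grip in N (None keeps the last); returns when the fingers have stopped.
- robot.sleep(seconds).
- robot.inverse_kinematics(position, orientation): joint angles nearest the present ones, or None.
- robot.sense(): the state.
- robot.grab_frame(name): name is "scene" or "top" or "wrist"; returns a dict with "image" (400x640x3 uint8, red, green, blue), "range_z" (400x640 float32, m along the optical axis (not along the pixel's ray), 0 where there is no reading), "fx", "fy", "cx", "cy" (pixels), "dist_coeffs" ([k1, k2, p1, p2, k3] as OpenCV has them; the pictures are not rectified), "R" (3x3) and "t" (3): a world point X has camera coordinates R X + t. Camera axes: x right, y down, z forward; pixel columns grow to the right and rows downward; lengths in m; the calibration is good to about 2 mm. A picture is of the moment at which its call begins.
A pose or a line that the arm cannot do raises robot.IKError and nothing moves.
- robot.close_job(): hands the job in, once; it reports no verdict.
The state is a dict: "t": time; "joint_pos": joint angles; "joint_velocities": joint speeds; "effort": joint torques, N m; "tcp_pos": TCP position; "tcp_rot": TCP orientation; "wrist_force": force on the tool from outside, world axes, zero at the start; "torque": the same for the moment, N m; "opening": opening from 0.0 (shut) to 1.0 (fully open).
Only numpy, scipy, OpenCV 4.12 (cv2) and the standard library are available. Lean on these libraries where they do the work, as an engineer would, in place of code of your own. Each camera call takes 0.05 s, during which the arm holds its last target.

## Working session

There is one attempt and no reset: what is moved stays moved. The work goes in short steps, each a Python script; the robot and the scene stay as the last script left them, time stands still between calls to the robot, and variables do not carry over. Pictures are saved under pics/ and viewed, and the job is handed in when it is done.

```bash
ls; mkdir -p pics; python3 - <<'E'
from plant import robot
import cv2,numpy as np
s=robot.sense();print(s['t'],s['tcp_pos'],s['tcp_rot'],s['opening'],robot.nose_length)
for n in ["scene","top","wrist"]:
    f=robot.grab_frame(n);cv2.imwrite(f"pics/{n}0.png",f["image"][:,:,::-1]);np.savez(f"{n}0.npz",**f)
    print(n,f["fx"],f["fy"],f["cx"],f["cy"],f["dist_coeffs"],(-np.array(f["R"]).T@f["t"]).round(3),(f["range_z"]>0).mean())
E
```

```text
pics
0.0 [ 0.25442753 -0.62459997  0.2412476 ] [ 3.14149910e+00  1.97778969e-03 -1.18395248e+00] 0.9996562327851948 0.011
scene 472.1185899375189 472.1185899375189 327.027516041232 202.81194331687533 [0.00986965 0.         0.         0.         0.        ] [1.522 0.161 0.901] 0.9958359375
top 435.53141364107 435.53141364107 314.7098301620065 194.6174778757247 [-0.1067814  0.         0.         0.         0.       ] [0.374 0.008 1.291] 0.9960234375
wrist 313.6617983874046 313.6617983874046 320.7234807558679 208.0262886389542 [-0.04567756  0.          0.          0.          0.        ] [ 0.32  -0.597  0.373] 0.99595703125
```

View pics/top0.png

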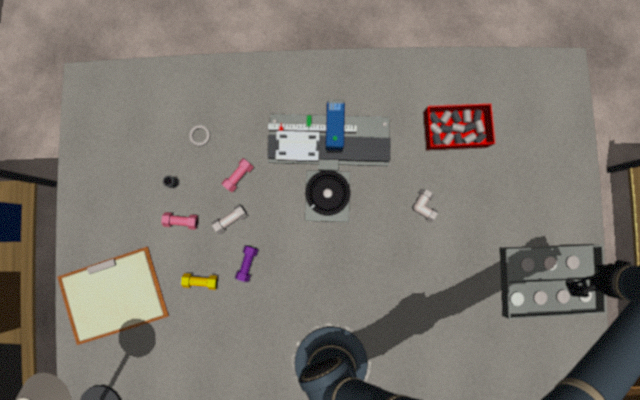

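View pics/scene0.png

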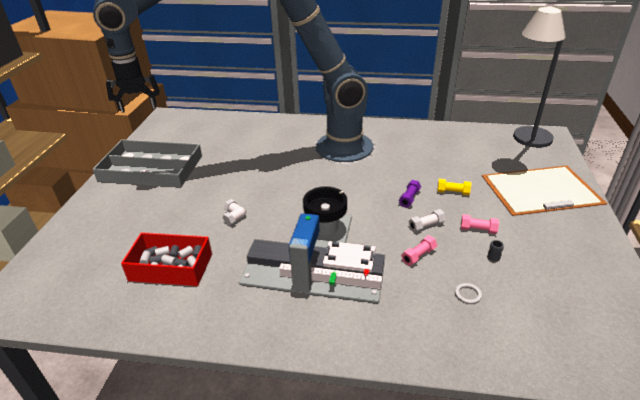

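The top view shows five coupling-shaped parts: steel/white at (229,219), pink at (238,175) and (180,221), purple at (247,264) and yellow at (199,281). The uncoloured one at (229,219) fits the description. The fixture is around (330,140), with the wheel at (327,192). Next I enlarge to confirm.

```bash
cat > h.py <<'E'
import numpy as np,cv2
def K(f): return np.array([[f["fx"],0,f["cx"]],[0,f["fy"],f["cy"]],[0,0,1.]])
def ray(f,uv):
    p=cv2.undistortPoints(np.array(uv,float).reshape(-1,1,2),K(f),np.array(f["dist_coeffs"],float)).reshape(-1,2)
    R=np.array(f["R"]);c=-R.T@np.array(f["t"])
    return c,(R.T@np.c_[p,np.ones(len(p))].T).T
def onplane(f,uv,z):
    c,d=ray(f,uv); return c+d*((z-c[2])/d[:,2])[:,None]
def cloud(f):
    v,u=np.mgrid[0:400,0:640]; uv=np.c_[u.ravel(),v.ravel()]
    p=cv2.undistortPoints(uv.astype(float).reshape(-1,1,2),K(f),np.array(f["dist_coeffs"],float)).reshape(-1,2)
    Z=np.array(f["range_z"]).ravel().astype(float)
    X=np.c_[p,np.ones(len(p))]*Z[:,None]-np.array(f["t"])
    return (X@np.array(f["R"])).reshape(400,640,3)
def proj(f,X):
    R=np.array(f["R"]);rv,_=cv2.Rodrigues(R)
    return cv2.projectPoints(np.array(X,float).reshape(-1,3),rv,np.array(f["t"],float),K(f),np.array(f["dist_coeffs"],float))[0].reshape(-1,2)
def load(n): return dict(np.load(n))
E
python3 - <<'E'
from h import *
f=load('top0.npz');im=f["image"][:,:,::-1]
a=cv2.resize(im[90:240,255:405],None,fx=4,fy=4,interpolation=cv2.INTER_CUBIC)
cv2.imwrite('pics/c1.png',a)
b=cv2.resize(im[150:300,150:270],None,fx=4,fy=4,interpolation=cv2.INTER_CUBIC)
cv2.imwrite('pics/c2.png',b)
C=cloud(f)
for uv in [(229,219),(327,192),(300,145),(335,125),(100,100)]: print(uv,C[uv[1],uv[0]].round(3))
E
```

```text
(229, 219) [0.424 0.288 0.032]
(327, 192) [0.49  0.001 0.093]
(300, 145) [0.632 0.075 0.056]
(335, 125) [ 0.662 -0.025  0.158]
(100, 100) [0.812 0.713 0.001]
```

View pics/c1.png

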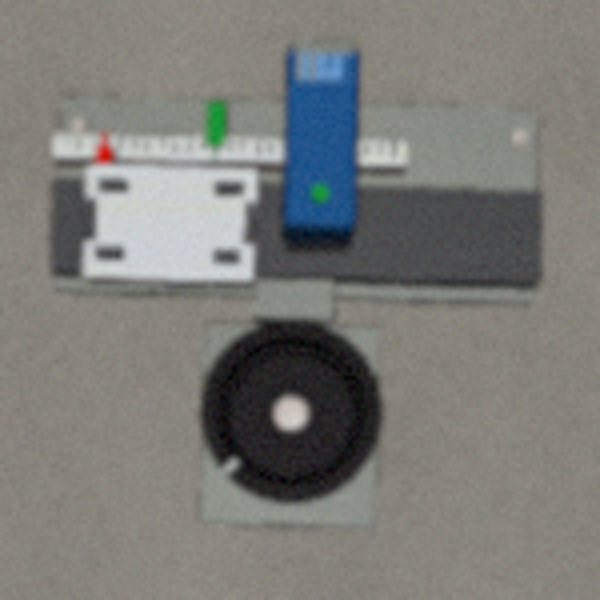

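View pics/c2.png

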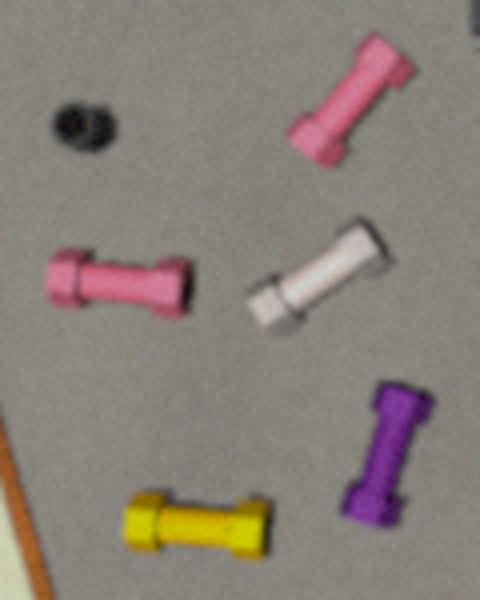

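The enlarged crop confirms the steel coupling at full-image (229,219), crop (315,277). Next, wrist views over the coupling and the fixture for precise measurement.

```bash
python3 - <<'E'
from plant import robot
from h import *
import math
def look(n):
    f=robot.grab_frame(n[0]);cv2.imwrite(f"pics/{n[1]}.png",f["image"][:,:,::-1]);np.savez(n[1]+".npz",**f)
def feas(p,yaws):
    for y in yaws:
        q=robot.inverse_kinematics(p,[math.pi,0,y]);print(p,round(y,2),None if q is None else np.round(q,2))
feas([0.48,0.05,0.36],[-1.57,0,1.57,3.14]); feas([0.42,0.28,0.3],[-2.53,0.61])
E
```

```text
[0.48, 0.05, 0.36] -1.57 [ 0.48  0.12 -0.73  1.77  0.08  1.28 -1.84]
[0.48, 0.05, 0.36] 0 [ 0.57  0.13 -0.83  1.77  0.1   1.29 -0.28]
[0.48, 0.05, 0.36] 1.57 [ 0.74  0.17 -1.04  1.76  0.15  1.3   1.24]
[0.48, 0.05, 0.36] 3.14 None
[0.42, 0.28, 0.3] -2.53 None
[0.42, 0.28, 0.3] 0.61 [ 0.38  0.45 -1.38  1.81  0.46  1.28 -0.51]
```

```bash
python3 - <<'E'
from plant import robot
from h import *
import math
def look(n,k):
    f=robot.grab_frame(n);cv2.imwrite(f"pics/{k}.png",f["image"][:,:,::-1]);np.savez(k+".npz",**f)
robot.move_straight([0.254,-0.624,0.38],vel=0.3)
robot.goto([0.50,0.03,0.40],[math.pi,0,-1.57]); look("wrist","w1"); look("scene","s1")
robot.goto([0.455,0.235,0.3],[math.pi,0,0.61]); look("wrist","w2"); look("top","t2")
s=robot.sense();print(s['t'],s['tcp_pos'],s['tcp_rot'])
E
```

```text
4.8333 [0.45557543 0.23435332 0.30016453] [ 3.14115096e+00 -2.56634420e-04  6.07916076e-01]
```

View pics/w1.png

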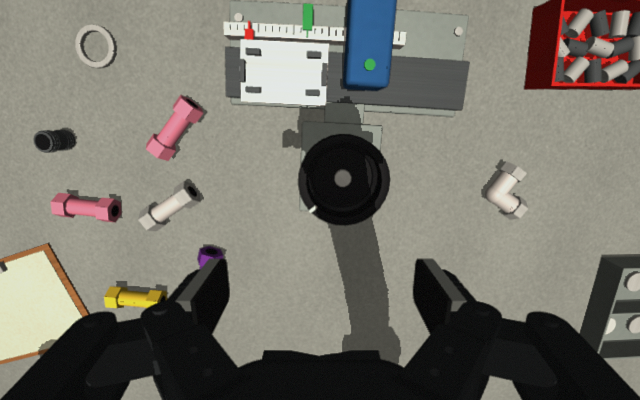

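View pics/w2.png

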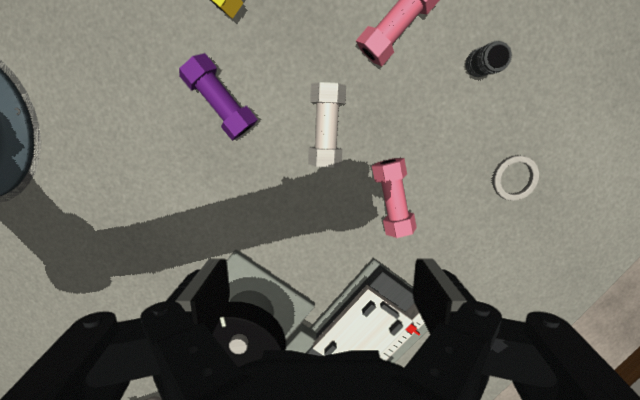

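w1 shows the fixture, with the wheel at (343,179), slide at (284,72), red pointer at (249,31), flag at (307,16) and head dot at (370,65). w2 shows the coupling at (327,125), lying nearly vertical. Now I measure from the clouds and rays.

```bash
python3 - <<'E'
from h import *
# coupling
for n in ['w1','w2','t2']:
    f=load(n+'.npz');C=cloud(f).reshape(-1,3)
    m=(np.hypot(C[:,0]-.424,C[:,1]-.288)<.065)&(C[:,2]>.012)&(C[:,2]<.06)
    P=C[m]; r=cv2.minAreaRect((P[:,:2]*1000).astype(np.float32))
    hi=P[P[:,2]>.03]
    _,_,V=np.linalg.svd(hi[:,:2]-hi[:,:2].mean(0))
    print(n,len(P),'rect',np.round(r[0],1),np.round(r[1],1),round(r[2],1),'zmax',np.percentile(P[:,2],99).round(4),'axis',np.degrees(np.arctan2(V[0,1],V[0,0])).round(1))
# fixture
for n in ['w1','top0','t2','s1']:
    f=load(n+'.npz');C=cloud(f);im=f['image'];hsv=cv2.cvtColor(im,cv2.COLOR_RGB2HSV)
    X=C.reshape(-1,3); H=hsv.reshape(-1,3)
    near=(abs(X[:,0]-.58)<.15)&(abs(X[:,1])<.25)
    # slide top
    m=near&(abs(X[:,2]-.055)<.004)&(H[:,1]<60)&(H[:,2]>140)
    if m.sum()>50:
        lab=m.reshape(400,640).astype(np.uint8)
        k,L,st,ce=cv2.connectedComponentsWithStats(lab); i=1+st[1:,4].argmax()
        P=X[(L==i).ravel()]; r=cv2.minAreaRect((P[:,:2]*1000).astype(np.float32)); print(n,'slide',np.round(r[0],1),np.round(r[1],1),round(r[2],2),'z',np.median(P[:,2]).round(4))
    # wheel rim
    m=near&(X[:,2]>.112)&(X[:,2]<.128)&(H[:,2]<90)&(X[:,0]<.58)
    if m.sum()>50:
        P=X[m]; c,rr=cv2.minEnclosingCircle((P[:,:2]*1000).astype(np.float32)); print(n,'wheel',np.round(c,1),round(rr,1),np.median(P[:,2]).round(4))
    # colours
    red=near&((H[:,0]<6)|(H[:,0]>174))&(H[:,1]>150)&(H[:,2]>80)&(X[:,2]<.09)
    grn=near&(abs(H[:,0]-60)<15)&(H[:,1]>120)&(H[:,2]>50)
    for nm,m in (('red',red),('grn',grn)):
        k,L,st,ce=cv2.connectedComponentsWithStats(m.reshape(400,640).astype(np.uint8))
        for i in range(1,k):
            if st[i,4]>5: P=X[(L==i).ravel()];print(n,nm,st[i],ce[i].round(1),np.median(P,0).round(4))
    # blue top
    m=near&(abs(H[:,0]-108)<12)&(H[:,1]>120)&(abs(X[:,2]-.16)<.006)
    if m.sum()>50:
        r=cv2.minAreaRect((X[m][:,:2]*1000).astype(np.float32));print(n,'head',np.round(r[0],1),np.round(r[1],1),round(r[2],2))
E
```

```text
w1 1300 rect [427.6 289.6] [ 43.4 102.1] 32.0 zmax 0.0393 axis 121.2
w2 2349 rect [427.4 289.6] [ 44.1 101.1] 32.4 zmax 0.0395 axis -57.5
t2 2 rect [466.6 258.6] [2.7 0. ] -152.6 zmax 0.0258 axis 0.0
w1 slide [634.6  82.8] [123.8  84. ] 86.46 z 0.0551
w1 wheel [489.6  -0.5] 61.8 0.1198
w1 red [244  21  10  18 108] [248.8  32.1] [0.6878 0.1291 0.0536]
w1 grn [303   4  10  27 247] [307.5  16.6] [0.7097 0.0474 0.0461]
w1 grn [364  59  11  12  99] [369.1  64.4] [ 0.6286 -0.0228  0.1641]
top0 slide [632.7  84. ] [122.2  83.9] 88.56 z 0.0547
top0 wheel [4.879e+02 1.000e-01] 61.6 0.1192
top0 red [280 127   3   3   8] [280.9 128.1] [0.6845 0.1295 0.0519]
top0 grn [307 116   4  10  38] [308.5 120.3] [0.7065 0.0491 0.0455]
top0 grn [334 137   3   3   7] [334.7 138. ] [ 0.6247 -0.0235  0.1645]
t2 slide [632.2  84.2] [124.2  84.8] 86.86 z 0.0548
t2 wheel [4.878e+02 1.000e-01] 61.6 0.1193
t2 red [279 127   4   3   8] [280.5 128.2] [0.6836 0.131  0.0515]
t2 grn [307 116   4  10  38] [308.5 120.3] [0.707  0.049  0.0457]
t2 grn [334 137   2   3   6] [334.5 138. ] [ 0.6254 -0.0222  0.1644]
s1 slide [632.3  83.7] [124.2  90. ] 87.19 z 0.0562
s1 wheel [ 4.913e+02 -2.000e-01] 64.2 0.1204
s1 red [363 269   6   7  27] [365.7 271.4] [0.6868 0.1296 0.0541]
s1 grn [306 217   4   3  10] [307.5 217.8] [ 0.6289 -0.0227  0.1645]
s1 grn [329 273   7  12  61] [332.3 278.6] [0.7151 0.0495 0.047 ]<stdin>:8: RuntimeWarning: Mean of empty slice.
  ret = um.true_divide(
```

```bash
python3 - <<'E'
from h import *
f=load('w1.npz');im=f["image"][:,:,::-1]
cv2.imwrite('pics/c3.png',cv2.resize(im[0:130,215:475],None,fx=3,fy=3,interpolation=cv2.INTER_CUBIC))
E
```

```text
(no output)
```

View pics/c3.png

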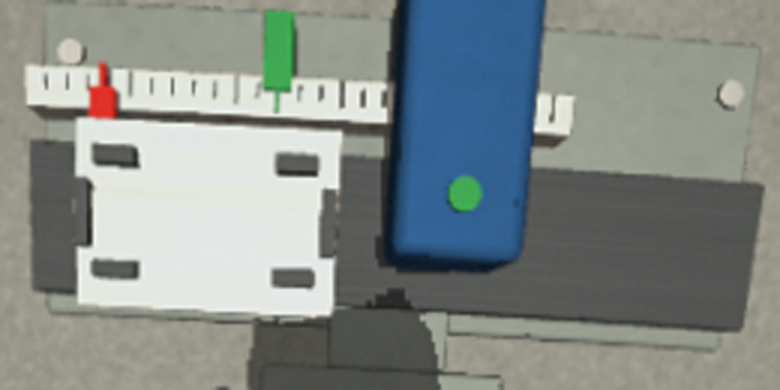

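Measurements agree with the description: slide 124×84 at z 55, wheel radius 62 at z 120, coupling 101×43 with its top at 39 mm. Next: the fixture frame, the travel, reachability checks, and the pick.

```bash
cat >> h.py <<'E'
import math
W=np.array([.4896,-.0005]); YAW=math.radians(-3.4)
def fx(p): # fixture->world xy
    c,s=math.cos(YAW),math.sin(YAW); R=np.array([[c,-s],[s,c]])
    return W+R@(np.array(p)-[-.085,0])
def tofx(P):
    c,s=math.cos(YAW),math.sin(YAW); R=np.array([[c,-s],[s,c]])
    return R.T@(np.array(P)[:2]-W)+[-.085,0]
E
python3 - <<'E'
from plant import robot
from h import *
f=load('w1.npz')
pt=onplane(f,[(249,22)],.051)[0]; fl=onplane(f,[(307.3,35.5)],.042)[0]
print('slide',tofx([.6346,.0828]).round(4),'ptr',tofx(pt).round(4),'flag',tofx(fl).round(4),'head',tofx(onplane(f,[(369.1,64.4)],.16)[0]).round(4))
def path(off):
    out=[]
    for d in range(110,-111,-20):
        a=math.radians(d); p=W+.056*np.array([math.cos(a+off),math.sin(a+off)])
        q=robot.inverse_kinematics([*p,.109],[math.pi,0,a]); out.append((d,None if q is None else np.round(q,2)))
    return out
for o in (0,math.pi):
    for x in path(o): print(*x)
print(robot.inverse_kinematics([.4275,.2896,.017],[math.pi,0,.562]),robot.inverse_kinematics([.6346,.0828,.075],[math.pi,0,YAW]))
E
```

```text
slide [0.0548 0.0918] ptr [0.1191 0.1418] flag [0.1081 0.0608] head [ 0.0554 -0.0146]
110 [ 0.7   0.62 -1.18  2.09  0.73  0.94  1.03]
90 [ 0.63  0.59 -1.08  2.05  0.68  0.91  0.74]
70 [ 0.56  0.57 -0.98  2.01  0.61  0.89  0.47]
50 [ 0.53  0.57 -0.91  1.97  0.58  0.89  0.18]
30 [ 0.51  0.56 -0.85  1.95  0.54  0.88 -0.09]
10 [ 0.5   0.54 -0.78  1.94  0.5   0.86 -0.37]
-10 [ 0.49  0.52 -0.72  1.94  0.45  0.85 -0.64]
-30 [ 0.49  0.5  -0.67  1.96  0.41  0.83 -0.93]
-50 [ 0.49  0.47 -0.63  1.98  0.38  0.8  -1.22]
-70 [ 0.48  0.43 -0.57  2.02  0.33  0.78 -1.51]
-90 [ 0.45  0.4  -0.51  2.07  0.28  0.75 -1.81]
-110 [ 0.4   0.36 -0.45  2.11  0.23  0.72 -2.12]
110 [ 0.87  0.67 -1.15  2.    0.75  0.98  1.26]
90 [ 0.86  0.59 -1.08  2.05  0.67  0.91  0.97]
70 [ 0.82  0.52 -1.01  2.09  0.6   0.85  0.68]
50 [ 0.79  0.47 -0.96  2.13  0.54  0.81  0.36]
30 [ 0.75  0.43 -0.94  2.16  0.5   0.78  0.  ]
10 [ 0.68  0.4  -0.9   2.18  0.46  0.76 -0.35]
-10 [ 0.58  0.38 -0.84  2.18  0.42  0.74 -0.71]
-30 [ 0.48  0.37 -0.76  2.16  0.38  0.74 -1.06]
-50 [ 0.37  0.37 -0.66  2.14  0.34  0.73 -1.39]
-70 [ 0.28  0.38 -0.58  2.11  0.3   0.74 -1.71]
-90 [ 0.2   0.39 -0.49  2.07  0.27  0.74 -2.03]
-110 [ 0.15  0.4  -0.41  2.03  0.23  0.75 -2.33]
[-0.09679401  0.66473877 -0.75869075  2.05228322  0.713475    0.70552642
 -0.75844692] [ 0.27669357  0.69562419 -0.68547222  1.73448764  0.54016351  0.90895244
 -0.69630848]
```

Travel is about 81 mm, or 3.375 rad, and the fixture geometry checks out (slide x 54.8, head y −14.6). Picking now.

```bash
python3 - <<'E'
from plant import robot
from h import *
robot.grip(0.72,strength=60)
robot.goto([.4275,.2896,.12],[math.pi,0,.562])
print(robot.move_straight([.4275,.2896,.017],vel=.12,contact_N=12))
print(robot.sense()['tcp_pos'],robot.sense()['wrist_force'])
robot.grip(0.0,strength=60)
print(robot.sense()['opening'],robot.sense()['tcp_pos'])
robot.move_straight([.4275,.2896,.15],vel=.2)
print(robot.sense()['opening'],robot.sense()['wrist_force'])
robot.goto([.634,-.03,.26],[math.pi,0,YAW])
f=robot.grab_frame("wrist");cv2.imwrite("pics/w3.png",f["image"][:,:,::-1]);np.savez("w3.npz",**f)
f=robot.grab_frame("scene");cv2.imwrite("pics/s3.png",f["image"][:,:,::-1])
print(robot.sense()['t'],robot.sense()['tcp_pos'])
E
```

```text
False
[0.4279214  0.29007346 0.01762983] [ 0.05965439 -0.84625504  0.03222225]
0.3016786210676054 [0.42770028 0.28964241 0.01778886]
0.3069299432697015 [-0.21806708  1.34283731 -1.52482637]
9.7833 [ 0.63337759 -0.02757614  0.25981231]
```

View pics/w3.png

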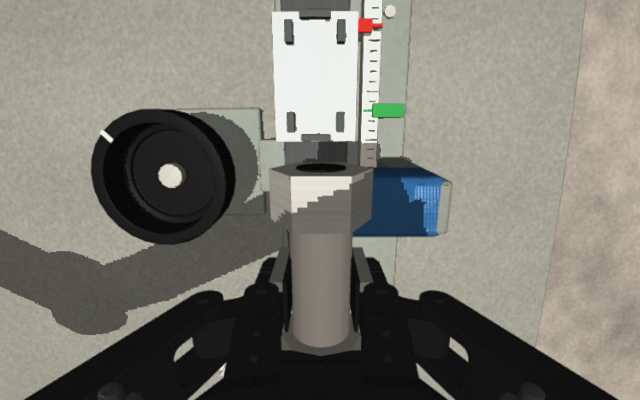

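View pics/s3.png

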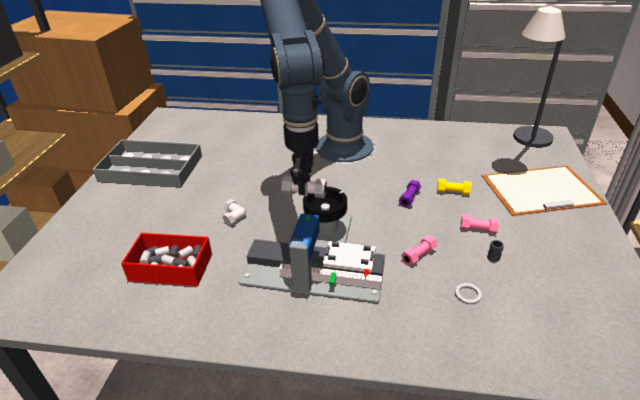

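w3: the coupling is held level with a flat up (nut around (320,200)). The slide is at (315,75), red pointer (370,25), flag (388,110). Now I re-measure the slide and the held part.

```bash
python3 - <<'E'
from h import *
f=load('w3.npz');C=cloud(f);im=f['image'];H=cv2.cvtColor(im,cv2.COLOR_RGB2HSV)
m=(abs(C[...,2]-.055)<.004)&(H[...,1]<60)&(H[...,2]>140)&(C[...,0]<.69)
k,L,st,ce=cv2.connectedComponentsWithStats(m.astype(np.uint8)); i=1+st[1:,4].argmax()
P=C[L==i]; r=cv2.minAreaRect((P[:,:2]*1000).astype(np.float32)); print(st[i],'slide',np.round(r[0],1),np.round(r[1],1),round(r[2],2),np.median(P[:,2]))
# rail blocks (dark, z ~67)
m=(abs(C[...,2]-.067)<.003)&(H[...,2]<120)
k,L,st,ce=cv2.connectedComponentsWithStats(m.astype(np.uint8))
for i in range(1,k):
    if st[i,4]>15:
        P=C[L==i]; r=cv2.minAreaRect((P[:,:2]*1000).astype(np.float32)); print('blk',ce[i].round(0),np.round(r[0],1),np.round(r[1],1))
m=(abs(C[...,2]-.12)<.006)&(H[...,2]<90)&(C[...,0]<.58)
c,rr=cv2.minEnclosingCircle((C[m][:,:2]*1000).astype(np.float32)); print('wheel',np.round(c,1),rr)
# held part
m=(C[...,2]>.245)&(C[...,2]<.30)&(H[...,1]<60)&(H[...,2]>70); m[:150]=0
P=C[m]; print('z top',np.percentile(P[:,2],[50,95,99]))
Q=P.copy(); Q=Q[(Q[:,1]>-.03)]
print('y max',np.percentile(Q[:,1],[95,99,99.8]).round(4))
# nut flat top
t=Q[(Q[:,1]>0.0)&(Q[:,2]>np.percentile(Q[:,2],80))]
n=Q[Q[:,1]>.002]; print('nut x',np.percentile(n[:,0],[1,50,99]).round(4), 'nut z',np.percentile(n[:,2],[1,50,99]).round(4))
b=Q[(Q[:,1]<-.008)]; print('bar x',np.percentile(b[:,0],[2,50,98]).round(4),np.percentile(b[:,2],99))
E
```

```text
[ 271   11   88  131 9508] slide [634.1  83. ] [124.5  84.5] 86.77 0.054949622964648476
blk [314.  13.] [637.4 139.7] [ 7. 29.]
blk [341.  31.] [661.4 123. ] [20.   7.7]
blk [288.  31.] [611.8 125.1] [19.3  7.6]
blk [290. 122.] [607.2  42.2] [18.6  6.8]
blk [340. 121.] [656.4  39.6] [18.5  7.1]
blk [316. 138.] [631.5  25.1] [ 7.1 27.6]
blk [399. 164.] [717.5  -6.6] [30.7  2.9]
wheel [490.   -0.7] 62.19984817504883
z top [0.27410227 0.28054352 0.28614064]
y max [0.023  0.0241 0.0243]
nut x [0.6145 0.6354 0.6569] nut z [0.2542 0.2792 0.2812]
bar x [0.6149 0.6343 0.6537] 0.29355920306025735
```

```bash
python3 - <<'E'
from plant import robot
from h import *
yaw=math.radians(-3.3)
x,y=.6342,.0811
robot.goto([x,y,.2],[math.pi,0,yaw])
robot.move_straight([x,y,.095],vel=.15)
robot.sleep(.3); s=robot.sense(); print(s['tcp_pos'],s['tcp_rot'],s['wrist_force'])
e=np.array([x,y])-s['tcp_pos'][:2]
x+=e[0];y+=e[1]
print(robot.move_straight([x,y,.0715],vel=.04,contact_N=5))
s=robot.sense(); print(s['tcp_pos'],s['wrist_force'],s['t'])
for n in ("scene","wrist"):
    f=robot.grab_frame(n);cv2.imwrite(f"pics/{n}4.png",f["image"][:,:,::-1])
    if n=="scene": cv2.imwrite("pics/s4c.png",cv2.resize(f["image"][170:310,230:400,::-1],None,fx=4,fy=4,interpolation=cv2.INTER_CUBIC))
E
```

```text
[0.63457207 0.08118092 0.0957465 ] [-3.14148134e+00 -1.27271728e-03 -5.76365369e-02] [ 0.48119716  0.23294724 -2.00164445]
True
[0.63340412 0.08076289 0.07284273] [-0.21341533 -0.91919339  3.80253721] 12.05
```

View pics/s4c.png

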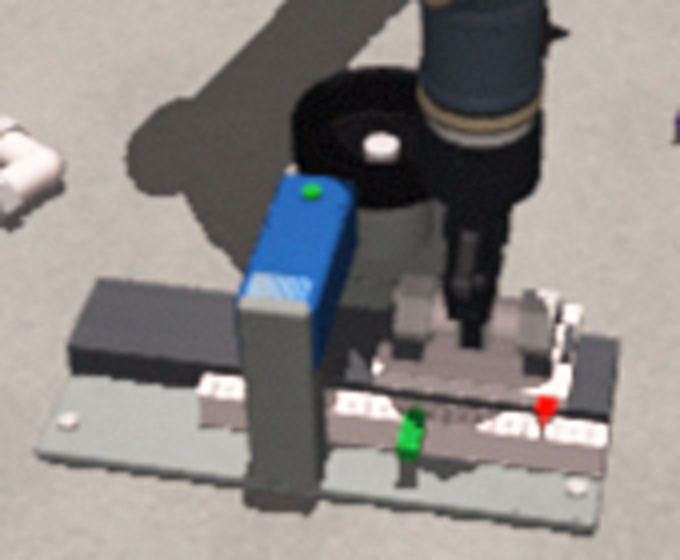

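View pics/wrist4.png

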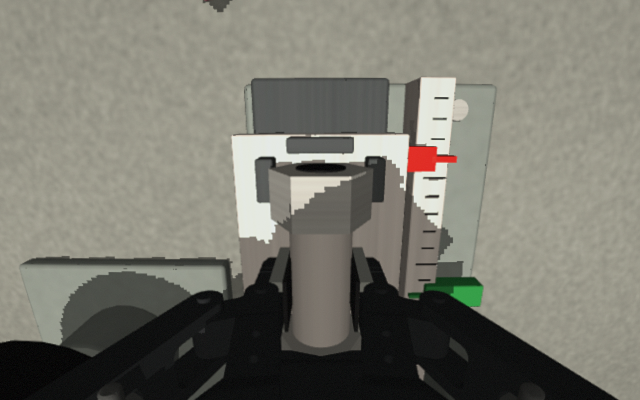

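Contact came at TCP z = 72.8 mm, against the expected floor level of 72.8, and wrist4 shows the nut between the rails at (320,200). Release, lift, and check.

```bash
python3 - <<'E'
from plant import robot
from h import *
robot.grip(0.55); s=robot.sense(); p=s['tcp_pos']
robot.move_straight([p[0],p[1],.2],vel=.2)
robot.goto([.60,-.05,.30],[math.pi,0,math.radians(-3.3)]); robot.sleep(.2)
f=robot.grab_frame("wrist");cv2.imwrite("pics/w5.png",f["image"][:,:,::-1])
C=cloud(f);H=cv2.cvtColor(f['image'],cv2.COLOR_RGB2HSV)
m=(C[...,2]>.078)&(C[...,2]<.11)&(abs(C[...,0]-.634)<.045)&(abs(C[...,1]-.083)<.07)
P=C[m]; r=cv2.minAreaRect((P[:,:2]*1000).astype(np.float32)); print(np.round(r[0],1),np.round(r[1],1),r[2],np.percentile(P[:,2],[50,95,99]).round(4))
for n,cy in (('far',.12),('near',.045)):
    q=P[abs(P[:,1]-cy)<.01]; print(n,np.percentile(q[:,2],[80,95]).round(4))
m=(abs(C[...,2]-.055)<.004)&(H[...,1]<60)&(H[...,2]>100)&(C[...,0]<.69)&(abs(C[...,1]-.08)<.08)
P=C[m]; r=cv2.minAreaRect((P[:,:2]*1000).astype(np.float32)); print('slide',np.round(r[0],1),np.round(r[1],1),r[2])
print(robot.sense()['t'])
E
```

```text
[634.3  81.3] [100.3  40.2] 86.48564147949219 [0.0876 0.0938 0.0944]
far [0.0933 0.0941]
near [0.0932 0.094 ]
slide [634.4  83. ] [124.2  85.2] 87.01971435546875
14.2333
```

View pics/w5.png

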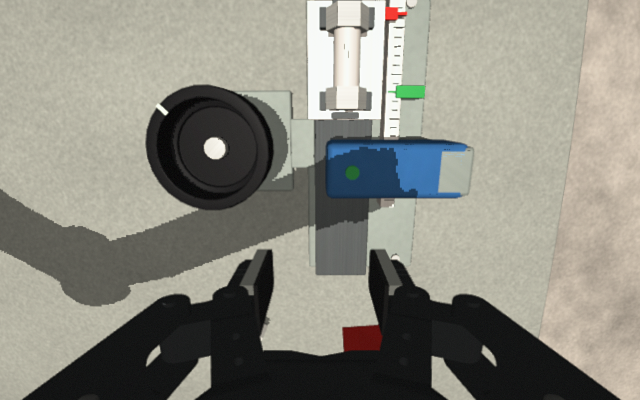

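The coupling lies level in the nest: both nut tops at 94 mm, centre (634.3, 81.3), yaw matching the slide, slide unmoved. Now pinch the rim and wind to about 90% of the travel.

```bash
cat >> h.py <<'E'
WC=np.array([.4898,-.0006])
def rim(a,z=.109,r=.056): return [WC[0]+r*math.cos(a),WC[1]+r*math.sin(a),z]
E
python3 - <<'E'
from plant import robot
from h import *
a=math.radians(100)
robot.grip(0.5)
robot.goto(rim(a,.19),[math.pi,0,a]); robot.sleep(.2)
print(robot.sense()['tcp_pos'],rim(a),robot.sense()['tcp_rot'])
print('contact',robot.move_straight(rim(a),vel=.1,contact_N=8),robot.sense()['tcp_pos'])
robot.grip(0.0,strength=50); s=robot.sense();print(s['opening'],s['wrist_force'].round(1),s['t'])
n=21
for i in range(1,n+1):
    b=a-math.radians(8)*i
    robot.move_straight(rim(b),vel=.035,attitude=[math.pi,0,b])
    if i==2 or i%5==0 :
        s=robot.sense();print(i,s['opening'].__round__(3),np.round(s['wrist_force'],1),np.round(s['torque'],2),round(s['t'],2),(s['tcp_pos']-rim(b)).round(4))
    if i in(2,): f=robot.grab_frame("scene");cv2.imwrite("pics/s6c.png",cv2.resize(f["image"][170:310,230:400,::-1],None,fx=4,fy=4,interpolation=cv2.INTER_CUBIC))
f=robot.grab_frame("scene");np.savez("s7.npz",**f);cv2.imwrite("pics/s7c.png",cv2.resize(f["image"][170:310,230:400,::-1],None,fx=4,fy=4,interpolation=cv2.INTER_CUBIC))
E
```

```text
[0.4806317  0.05433261 0.19026348] [np.float64(0.4800757020506519), np.float64(0.054549234168683645), 0.109] [3.14097853e+00 1.60448438e-04 1.74403990e+00]
contact False [0.48050652 0.05487041 0.10946113]
0.1381253157354055 [ 0.7 -4.9  5.7] 17.1917
2 0.136 [ 1.7 -5.1  7. ] [-2.19  0.02  0.02] 17.94 [ 0.0011 -0.0031  0.0007]
5 0.136 [-1.3 -8.3  9.5] [-2.38  0.84  0.07] 19.12 [ 0.     -0.0038  0.0007]
10 0.141 [-6.  -7.2 13.7] [-1.82  2.14  0.17] 20.99 [-0.0021 -0.0036  0.0007]
15 0.141 [-9.  -4.2 15.3] [-0.68  2.74  0.32] 22.87 [-0.0034 -0.0019  0.0007]
20 0.139 [-9.4 -2.6 13.5] [0.42 2.46 0.41] 24.74 [-0.0032 -0.0002  0.0007]
```

View pics/s7c.png

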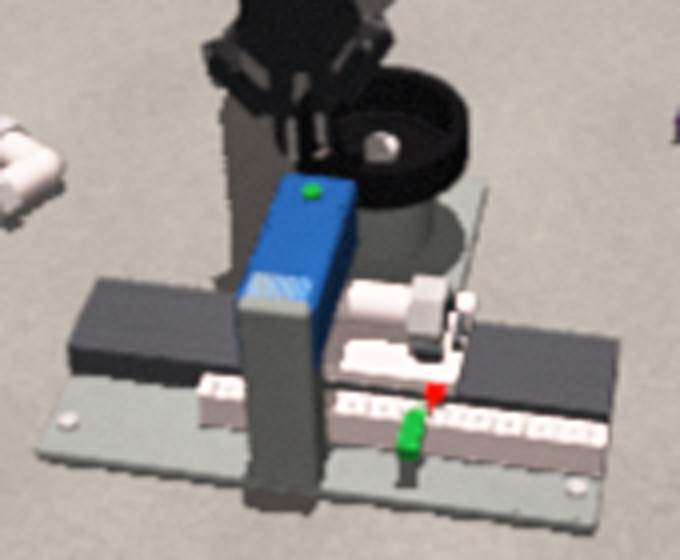

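The pointer (crop (435,400)) is now just short of the flag ((412,425)), and the coupling is under the head. I compute what remains from two cameras, using the difference against the frames from before the move.

```bash
cat >> h.py <<'E'
def blobs(f):
    C=cloud(f);H=cv2.cvtColor(f['image'],cv2.COLOR_RGB2HSV)
    near=(abs(C[...,0]-.70)<.05)&(abs(C[...,1]-.06)<.12)&(C[...,2]<.075)
    red=near&((H[...,0]<6)|(H[...,0]>174))&(H[...,1]>130)&(H[...,2]>70)
    grn=near&(abs(H[...,0]-60)<15)&(H[...,1]>110)&(H[...,2]>50)
    o={}
    for n,m in(('red',red),('grn',grn)):
        k,L,st,ce=cv2.connectedComponentsWithStats(m.astype(np.uint8))
        if k<2: o[n]=None;continue
        i=1+st[1:,4].argmax(); z=.053 if n=='red' else .046
        o[n]=(tofx(onplane(f,[ce[i]],z)[0]).round(4),st[i,4],ce[i].round(1), tofx(np.median(C[L==i],0)).round(4))
    return o
E
python3 - <<'E'
from plant import robot
from h import *
for n in('s1','s7','top0','w1'): print(n,blobs(load(n+'.npz')))
f=robot.grab_frame('top');np.savez('t7.npz',**f);print('t7',blobs(f))
cv2.imwrite("pics/t7c.png",cv2.resize(f["image"][90:240,255:405,::-1],None,fx=4,fy=4,interpolation=cv2.INTER_CUBIC))
s=robot.sense();p=s['tcp_pos'][:2]-WC;print(np.degrees(np.arctan2(p[1],p[0])),np.degrees(s['tcp_rot']))
E
```

```text
s1 {'red': (array([0.1044, 0.1415]), np.int32(32), array([365.8, 271.5]), array([0.1038, 0.1416])), 'grn': (array([0.1359, 0.0626]), np.int32(64), array([332.2, 278.5]), array([0.1361, 0.063 ]))}
s7 {'red': (array([0.1051, 0.0722]), np.int32(32), array([338.3, 268.2]), array([0.1044, 0.0722])), 'grn': (array([0.1358, 0.0625]), np.int32(65), array([332.2, 278.4]), array([0.1362, 0.0629]))}
top0 {'red': (array([0.102 , 0.1419]), np.int32(13), array([280.8, 127.9]), array([0.1023, 0.1413])), 'grn': (array([0.129 , 0.0624]), np.int32(40), array([308.5, 120.2]), array([0.1286, 0.0624]))}
w1 {'red': (array([0.1059, 0.1416]), np.int32(113), array([248.8,  32. ]), array([0.1053, 0.1411])), 'grn': (array([0.1315, 0.0614]), np.int32(246), array([307.6,  16.6]), array([0.132, 0.061]))}
t7 {'red': (array([0.1028, 0.0713]), np.int32(13), array([305. , 128.3]), array([0.103 , 0.0712])), 'grn': (array([0.1286, 0.0624]), np.int32(39), array([308.5, 120.4]), array([0.1292, 0.0636]))}
-70.93644877362814 [ 1.79627086e+02  8.80815730e-02 -6.79680864e+01]
```

View pics/t7c.png

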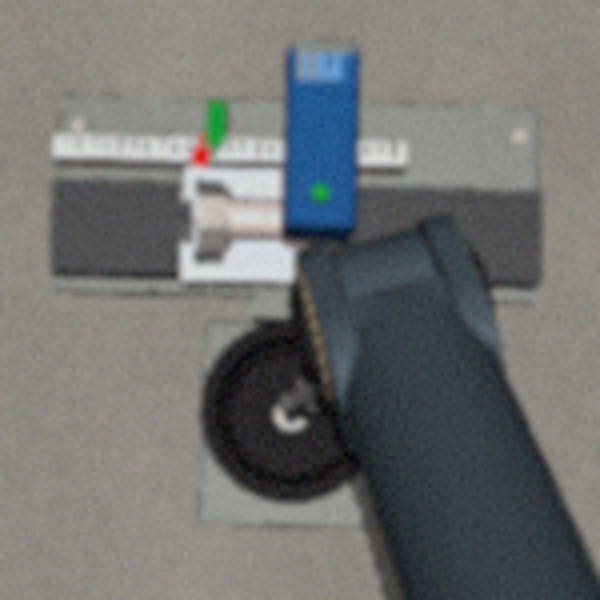

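```bash
python3 - <<'E'
from plant import robot
from h import *
a=math.radians(100-168)
for d in (7,14,20):
    b=a-math.radians(d); robot.move_straight(rim(b),vel=.03,attitude=[math.pi,0,b])
robot.sleep(.3)
for n in('scene','top','wrist'):
    f=robot.grab_frame(n);np.savez(n[0]+'8.npz',**f);print(n,blobs(f))
    if n=='wrist': cv2.imwrite("pics/w8.png",f["image"][:,:,::-1])
print(robot.sense()['t'],robot.sense()['wrist_force'])
E
```

```text
scene {'red': (array([0.1048, 0.0628]), np.int32(31), array([334.6, 267.6]), array([0.1037, 0.0626])), 'grn': (array([0.1364, 0.0625]), np.int32(63), array([332.2, 278.6]), array([0.1364, 0.0626]))}
top {'red': (array([0.1015, 0.0635]), np.int32(11), array([307.6, 128.8]), array([0.1011, 0.0626])), 'grn': (array([0.1317, 0.0621]), np.int32(29), array([308.6, 119.3]), array([0.1324, 0.0611]))}
wrist {'red': None, 'grn': None}
26.7583 [-8.91215853 -0.75182675 13.5889558 ]
```

View pics/w8.png

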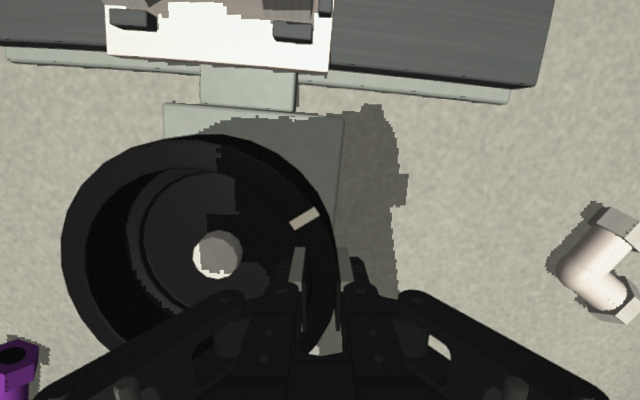

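w8 does not show the scale; only the wheel and slide edge are visible. The scene and top views put the pointer within about 1 mm. I have time, so I release and take a precise wrist view over the flag.

```bash
python3 - <<'E'
from plant import robot
from h import *
robot.grip(0.45)
p=robot.sense()['tcp_pos']
robot.move_straight([p[0],p[1],.22],vel=.2)
robot.goto([.60,.03,.27],[math.pi,0,-1.57]); robot.sleep(.2)
for n in('scene','top','wrist'):
    f=robot.grab_frame(n);np.savez(n[0]+'9.npz',**f);print(n,blobs(f))
    if n=='wrist': cv2.imwrite("pics/w9.png",f["image"][:,:,::-1]); cv2.imwrite("pics/w9c.png",cv2.resize(f["image"][60:210,220:420,::-1],None,fx=4,fy=4,interpolation=cv2.INTER_CUBIC))
print(robot.sense()['t'])
E
```

```text
scene {'red': (array([0.1048, 0.063 ]), np.int32(31), array([334.7, 267.6]), array([0.1055, 0.0638])), 'grn': (array([0.1364, 0.0625]), np.int32(63), array([332.2, 278.6]), array([0.137 , 0.0628]))}
top {'red': None, 'grn': None}
wrist {'red': (array([0.1048, 0.0633]), np.int32(165), array([300.2, 106.2]), array([0.1039, 0.0632])), 'grn': (array([0.1331, 0.0614]), np.int32(385), array([303.6,  78.8]), array([0.133, 0.061]))}
28.8333
```

View pics/w9.png

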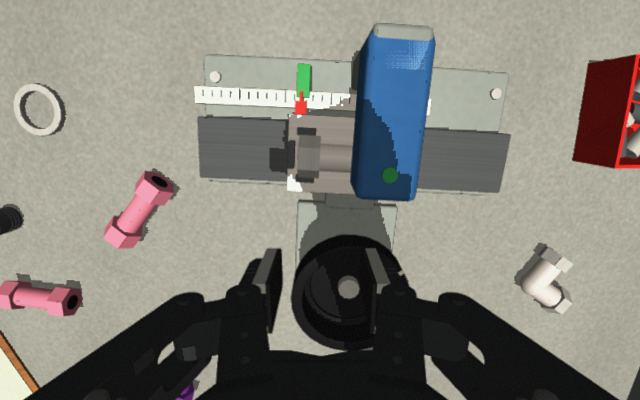

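View pics/w9c.png

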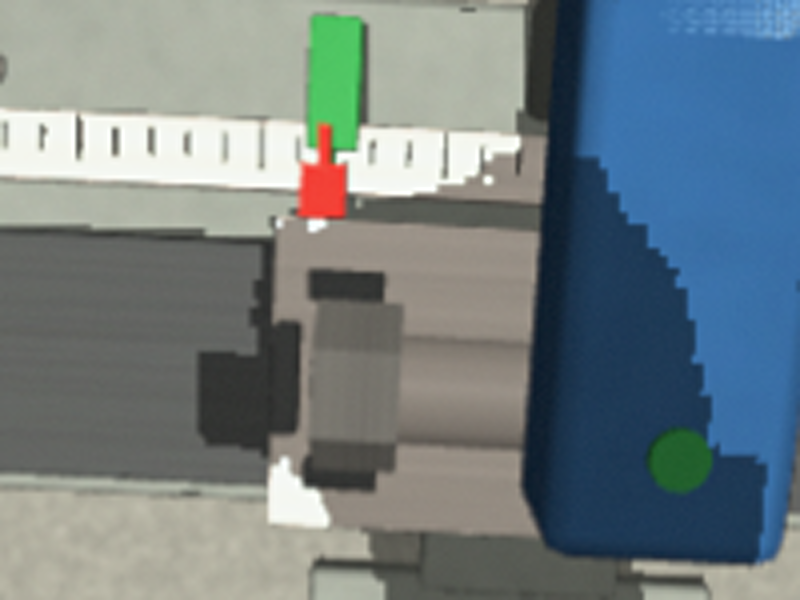

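w9: pointer tip at crop (325,130) and flag centre at crop (333,140), so the slide is about 1.5–2 mm short (slide still on the +y side). I take one closer view straight above the flag, to remove parallax, before correcting.

```bash
python3 - <<'E'
from plant import robot
from h import *
robot.goto([.635,.0505,.21],[math.pi,0,-math.pi/2+math.radians(-3.3)]); robot.sleep(.3)
f=robot.grab_frame("wrist");np.savez('w10.npz',**f);print(blobs(f))
cv2.imwrite("pics/w10.png",f["image"][:,:,::-1])
u,v=blobs(f)['grn'][2].astype(int)
cv2.imwrite("pics/w10c.png",cv2.resize(f["image"][max(0,v-30):v+60,u-60:u+60,::-1],None,fx=6,fy=6,interpolation=cv2.INTER_CUBIC));print(u-60,max(0,v-30))
print(robot.sense()['t'])
E
```

```text
{'red': (array([0.1051, 0.0636]), np.int32(226), array([317. , 145.1]), array([0.1045, 0.0633])), 'grn': (array([0.133 , 0.0616]), np.int32(511), array([319.2, 113.5]), array([0.1332, 0.0614]))}
259 83
29.575
```

View pics/w10c.png

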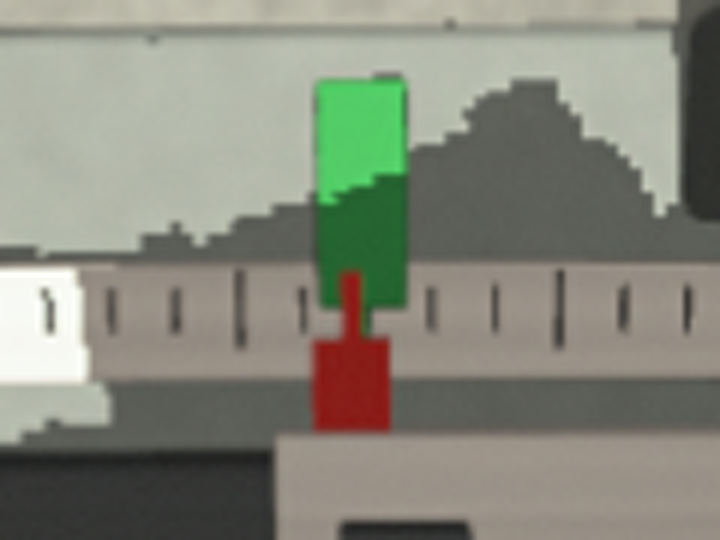

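Now the flag spans 316–407 in the crop (centre 361) and the pointer is at 351. With 14 mm = 91 px that is 1.6 mm short (rays give 1.9). Correcting by about 1.75 mm, or 4.2°, at the rim.

```bash
cat > fix.py <<'E'
from plant import robot
from h import *
import sys
deg=float(sys.argv[1]);k=sys.argv[2]
a=math.radians(-88)
robot.grip(0.45)
robot.goto(rim(a,.2),[math.pi,0,a]); robot.sleep(.3)
s=robot.sense();e=np.array(rim(a))[:2]-s['tcp_pos'][:2];print('err',e)
def R(b): p=rim(b); return [p[0]+e[0],p[1]+e[1],p[2]]
print('contact',robot.move_straight(R(a),vel=.1,contact_N=8))
robot.grip(0.0,strength=50); print(robot.sense()['opening'],blobs(robot.grab_frame('scene'))['red'][0])
b=a-math.radians(deg); robot.move_straight(R(b),vel=.015,attitude=[math.pi,0,b]); robot.sleep(.4)
print(blobs(robot.grab_frame('scene'))['red'][0])
robot.grip(0.45); p=robot.sense()['tcp_pos']; robot.move_straight([p[0],p[1],.22],vel=.2)
robot.goto([.635,.0505,.21],[math.pi,0,-math.pi/2+math.radians(-3.3)]); robot.sleep(.3)
f=robot.grab_frame("wrist");np.savez(k+'.npz',**f);print(blobs(f))
cv2.imwrite(f"pics/{k}.png",f["image"][:,:,::-1])
u,v=blobs(f)['grn'][2].astype(int)
cv2.imwrite(f"pics/{k}c.png",cv2.resize(f["image"][max(0,v-30):v+60,u-60:u+60,::-1],None,fx=6,fy=6,interpolation=cv2.INTER_CUBIC))
print(robot.sense()['t'])
E
python3 fix.py 4.2 w11
```

```text
err [-0.00085646 -0.00087629]
contact False
0.1372950983245287 [0.1048 0.0628]
[0.1047 0.0615]
{'red': (array([0.105 , 0.0616]), np.int32(227), array([318. , 144.1]), array([0.1046, 0.0614])), 'grn': (array([0.1331, 0.0616]), np.int32(518), array([318. , 112.2]), array([0.1333, 0.0616]))}
35.375
```

View pics/w11c.png

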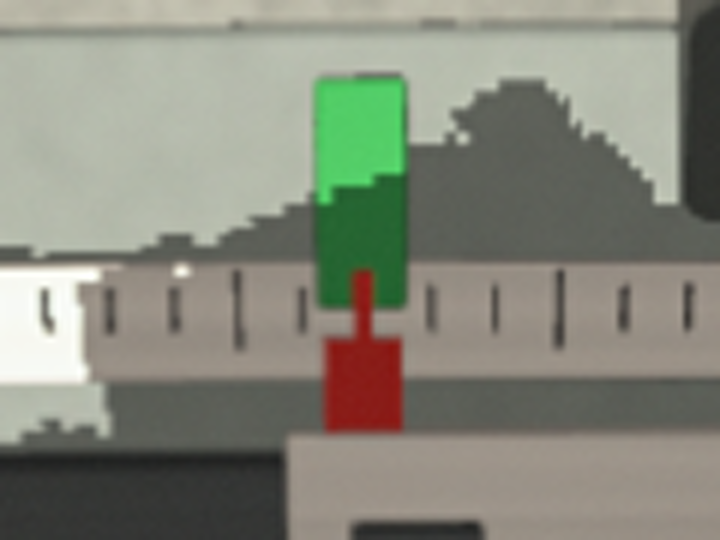

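w11c: the pointer is centred at column 363 and the flag at 361, so they are aligned within about 0.2 mm. I back away, make a final check of the coupling and the bystanders, then hand in.

```bash
python3 - <<'E'
from plant import robot
from h import *
robot.move_straight([.60,.05,.30],vel=.2)
robot.sleep(.2)
f=robot.grab_frame("wrist");C=cloud(f)
cv2.imwrite("pics/w12.png",f["image"][:,:,::-1])
c=fx([.055,.0117]);print('slide exp',c)
m=(C[...,2]>.078)&(C[...,2]<.1)&(abs(C[...,0]-c[0])<.03)&(C[...,1]>c[1]+.022)&(C[...,1]<c[1]+.07)
P=C[m];r=cv2.minAreaRect((P[:,:2]*1000).astype(np.float32));print('nut end y',[round(tofx(q)[1],4) for q in P[[P[:,1].argmax()]]],'zP95',np.percentile(P[:,2],95),'fix x',round(np.mean([tofx(q)[0] for q in P]),4),r)
f=robot.grab_frame("scene");cv2.imwrite("pics/s12.png",f["image"][:,:,::-1]);print(blobs(f),robot.sense()['t'])
E
```

```text
slide exp [0.63004746 0.00287651]
nut end y [np.float64(0.0607)] zP95 0.09380389681364029 fix x 0.0557 ((631.80126953125, 38.051536560058594), (27.596683502197266, 39.809974670410156), 86.54449462890625)
{'red': (array([0.1051, 0.0612]), np.int32(28), array([334. , 267.6]), array([0.1068, 0.0616])), 'grn': (array([0.1364, 0.0625]), np.int32(63), array([332.2, 278.6]), array([0.137 , 0.0628]))} 36.3083
```

View pics/s12.png

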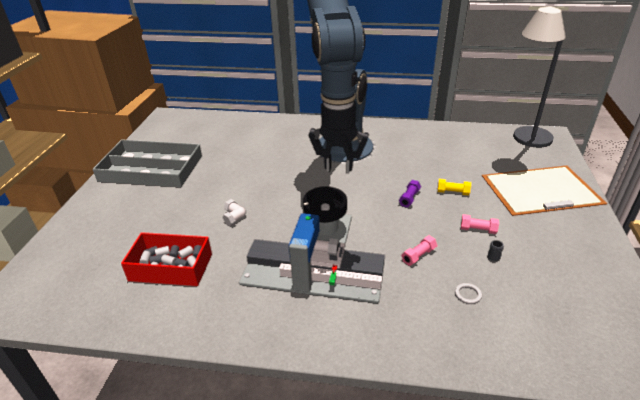

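View pics/w12.png

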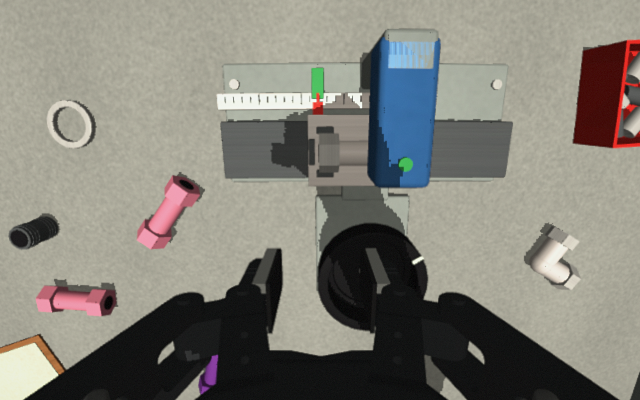

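The nut top is at 94 mm and the part is centred in the nest, with yaw unchanged. s12 and w12 show the pointer at the flag and the bystanders in place. Handing in.

```bash
python3 - <<'E'
from plant import robot
robot.close_job(); print(robot.sense()['t'])
E
```

```text
the job is handed in; nothing more can be done
the job is handed in; nothing more can be done
```

The coupling is in its nest, part-way under the blue head, with the red pointer lined up on the green flag. I handed the job in at about 36 s of the 72 s allowed.

I laid the steel coupling in the nest at the loading end, and contact came at the height expected for the nest floor. I then pinched the handwheel rim and wound it about 188° clockwise. That left the slide 1.6–1.9 mm short, so I let go, looked from above, and regripped for a further 4.2°.

**Last checks:**
- **Pointer and flag:** the close wrist view from straight above shows them aligned within about 0.2 mm. The scene camera's blob centres differ by about 1.3 mm. I trusted the wrist view, because the scene camera looks from the side and its flag reading includes the flag's side face.
- **Coupling:** the one nut still visible has its top at about 94 mm (93 expected) and its length along the slide. It is centred across the nest to about 1 mm. The other nut is hidden under the head, so I could not check it at the end; both were level before winding.
- **Other fittings:** the final pictures show them where they were at the start; I did not measure them.
- **Forces:** the largest force component I read at the wrist was about 15 N. I read it only at intervals, so I cannot give a true peak.

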